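Load the drying tub and set its vent stay

TASK

First open the drying tub's vent wide: lift the flap's stay off its pin and drop its outermost hole (next to the knob) fully over the pin. With the vent wide open, lift every sample cassette straight up out of the keyed carrier, without lifting or tipping the carrier, and stand it upright on the tub's floor. When all are in, re-pin the stay for drying: on the innermost hole if the fan stands on the right of the table (seen from the robot), on the middle hole if it stands on the left; leave the bottle, jar and cups standing where they are.

Things in the scene. Friction and masses are not known exactly. Their poses are not given: they have to be found in the camera images.
- tub: Vented drying tub, clear plastic with blue rim, open-topped, fixed: 200 (x) x 300 (y) x 90 mm high outside, walls 5 mm, floor 5 mm thick (floor's upper face 5 mm above the origin). Origin: centre of its underside; its -x side, facing the robot, holds the vent flap, its -y side is the pin's side.
- pin (a point): The fixed upright pin of the stay: 8 mm thick, round-topped, its top 12 mm above this point. It stands on the tub's front rim at (-100, -100) mm in the tub's frame; this point lies on its axis at 98 mm above the tub's underside, where the underside of a lowered stay comes to lie.
- flap (a joint): Vent flap, a clear panel 155 mm wide and 72 mm high, hung on an upright hinge at (-100, +80) mm in the tub's frame, its free edge towards the tub's -y. 0 = shut (in the tub's front wall), grows in rad as the free edge swings out to the tub's -x. It starts about 0.31. Light friction: stays where it is left.
- stay_turn (a joint): Turn of the stay (rad) about its upright pivot, which sits on top of the flap 120 mm from the flap's hinge. 0 = the stay continues along the flap away from the hinge (to the tub's -y when the flap is shut); grows anticlockwise seen from above. Turns freely when off the pin. So in the tub's frame the stay points to (sin a, -cos a), with a = stay_turn - flap.
- stay (a joint): Lift of the stay (rad) about a level axis through the same pivot, 100.5 mm above the tub's underside: 0 = level (fully down), grows as the knob end is raised, up to 1.0. It falls back by its own weight. The stay is a steel bar 24 mm wide and 5 mm thick, its mid-thickness at the pivot's height, with three square 12 mm holes 75, 115 and 155 mm from the pivot; the first is over the pin at the start. To pass over the pin its underside must rise 13 mm at the pin.
- hole1 (a point): Centre of the stay's innermost hole, nearest its pivot (75 mm from it), on the stay's underside.
- hole2 (a point): Centre of the stay's middle hole (115 mm from the pivot), on the stay's underside.
- hole3 (a point): Centre of the stay's outermost hole, next to the knob (155 mm from the pivot), on the stay's underside.
- knob (a point): Middle of the black upright knob on the stay's end, 22 mm thick, 30 mm tall, 190 mm from the pivot; this point lies 32 mm above the bar's mid-thickness, the knob reaches from 14 to 44 mm above the bar's top.
- carrier: Grey keyed carrier, loose, 0.9 kg: base plate 76 (x) x 212 (y) x 8 mm, with six upright key posts 13 (x) x 19 (y) mm, 18 mm high above the plate, in a row along y at 36 mm pitch. Five cassette places between the posts, at y = -72, -36, 0, 36, 72 mm. Origin: centre of the underside.
- fan: White desk fan, 225 mm high with a round grille 160 mm across, fixed. It stands at the far left (y about +0.6) or the far right (y about -0.6) of the table; a green kitchen scale stands on the other side. Origin: centre of its underside.
- bottle: White reagent bottle, 64 mm across, 150 mm high, loose; origin at the centre of its underside. Bystander.
- jar: Small white jar, 44 mm across, 55 mm high, loose; origin at the centre of its underside. Bystander.
- cup_near: Clear measuring cup, 56 mm across, 60 mm high, loose, near the robot; origin at the centre of its underside. Bystander.
- cup_far: Clear measuring cup, 56 mm across, 60 mm high, loose, on the white cutting board; origin at the centre of its underside. Bystander.
- cassette1: White sample cassette, an upright H-section block 36 (x) x 26 (y) x 52 mm high, about 60 g; its two flanges are 10 mm thick (x) and 26 mm wide, the web between them is 14 mm wide, so that the carrier's posts stand in its side grooves with 1.5 mm of play: it comes out and goes in only straight up and down. In the carrier it stands on the plate and reaches 34 mm above the posts. Origin: centre of its underside. Three to five of the five are present.
- cassette2: White sample cassette, an upright H-section block 36 (x) x 26 (y) x 52 mm high, about 60 g; its two flanges are 10 mm thick (x) and 26 mm wide, the web between them is 14 mm wide, so that the carrier's posts stand in its side grooves with 1.5 mm of play: it comes out and goes in only straight up and down. In the carrier it stands on the plate and reaches 34 mm above the posts. Origin: centre of its underside. Three to five of the five are present.
- cassette3: White sample cassette, an upright H-section block 36 (x) x 26 (y) x 52 mm high, about 60 g; its two flanges are 10 mm thick (x) and 26 mm wide, the web between them is 14 mm wide, so that the carrier's posts stand in its side grooves with 1.5 mm of play: it comes out and goes in only straight up and down. In the carrier it stands on the plate and reaches 34 mm above the posts. Origin: centre of its underside. Three to five of the five are present.
- cassette4: White sample cassette, an upright H-section block 36 (x) x 26 (y) x 52 mm high, about 60 g; its two flanges are 10 mm thick (x) and 26 mm wide, the web between them is 14 mm wide, so that the carrier's posts stand in its side grooves with 1.5 mm of play: it comes out and goes in only straight up and down. In the carrier it stands on the plate and reaches 34 mm above the posts. Origin: centre of its underside. Three to five of the five are present.
- cassette5: White sample cassette, an upright H-section block 36 (x) x 26 (y) x 52 mm high, about 60 g; its two flanges are 10 mm thick (x) and 26 mm wide, the web between them is 14 mm wide, so that the carrier's posts stand in its side grooves with 1.5 mm of play: it comes out and goes in only straight up and down. In the carrier it stands on the plate and reaches 34 mm above the posts. Origin: centre of its underside. Three to five of the five are present.
Not all that is in view belongs to the job. What is shaped like the fan but red is not meant. Leave any blue or green look-alike of the cassette2 alone.

How it is judged:
On the way, in this order (a step that is already met when the one before it is completed fails the run):
1. the stay's outermost hole is dropped over the pin (horizontal distance between hole3 and pin below 0.005 m and value of joint stay below 0.04 rad), for 0.2 s.
2. all cassettes stand in the tub, the vent still at the outermost hole (all of step 1 and x of cassette1 in the frame of tub between -0.085 and 0.085 m and y of cassette1 in the frame of tub between -0.135 and 0.135 m and z of each of cassette1, cassette2, cassette3, cassette4, cassette5 in the frame of tub below 0.012 m and angle between each of cassette1, cassette2, cassette3, cassette4, cassette5's own z axis and vertical below 0.15 rad and linear speed of each of cassette1, cassette2, cassette3, cassette4, cassette5 below 0.03 m/s and x of cassette2 in the frame of tub between -0.085 and 0.085 m and y of cassette2 in the frame of tub between -0.135 and 0.135 m and x of cassette3 in the frame of tub between -0.085 and 0.085 m and y of cassette3 in the frame of tub between -0.135 and 0.135 m and x of cassette4 in the frame of tub between -0.085 and 0.085 m and y of cassette4 in the frame of tub between -0.135 and 0.135 m and x of cassette5 in the frame of tub between -0.085 and 0.085 m and y of cassette5 in the frame of tub between -0.135 and 0.135 m), for 0.2 s.
At the end, for the whole second after the job is handed in: Every cassette present stands on the tub's floor (within 0.15 rad of upright, centre within 85 mm (x) and 135 mm (y) of the tub's centre), at rest; the stay is down (under 0.04 rad), its right hole within 5 mm of the pin: innermost if the fan is on the right (y < 0), middle if on the left (x of cassette1 in the frame of tub between -0.085 and 0.085 m and y of cassette1 in the frame of tub between -0.135 and 0.135 m and z of each of cassette1, cassette2, cassette3, cassette4, cassette5 in the frame of tub below 0.012 m and angle between each of cassette1, cassette2, cassette3, cassette4, cassette5's own z axis and vertical below 0.15 rad and linear speed of each of cassette1, cassette2, cassette3, cassette4, cassette5 below 0.03 m/s and x of cassette2 in the frame of tub between -0.085 and 0.085 m and y of cassette2 in the frame of tub between -0.135 and 0.135 m and x of cassette3 in the frame of tub between -0.085 and 0.085 m and y of cassette3 in the frame of tub between -0.135 and 0.135 m and x of cassette4 in the frame of tub between -0.085 and 0.085 m and y of cassette4 in the frame of tub between -0.135 and 0.135 m and x of cassette5 in the frame of tub between -0.085 and 0.085 m and y of cassette5 in the frame of tub between -0.135 and 0.135 m and value of joint stay below 0.04 rad and ((world y of fan below 0 m and horizontal distance between hole1 and pin below 0.005 m) or (world y of fan above 0 m and horizontal distance between hole2 and pin below 0.005 m))); the robot touches nothing.
It fails at once if the carrier is lifted off the table or tipped (angle between carrier's own z axis and vertical above 0.15 rad or height (world z) of carrier above 0.015 m).
It fails at once if the reagent bottle is knocked over or shoved more than 30 mm (angle between bottle's own z axis and vertical above 0.5 rad or distance of bottle from where it was at the start of the episode above 0.03 m).
It fails at once if the jar is knocked over or shoved more than 30 mm (angle between jar's own z axis and vertical above 0.5 rad or distance of jar from where it was at the start of the episode above 0.03 m).
It fails at once if the near cup is knocked over or shoved more than 30 mm (angle between cup_near's own z axis and vertical above 0.5 rad or distance of cup_near from where it was at the start of the episode above 0.03 m).
It fails at once if the far cup is knocked over or shoved more than 30 mm (angle between cup_far's own z axis and vertical above 0.5 rad or distance of cup_far from where it was at the start of the episode above 0.03 m).
Of cassette1, cassette2, cassette3, cassette4, cassette5 only 3 to 5 are there at a start; the rules pass over those that are not, and their reading is None.
At some moment in a run one of carrier may be knocked a few centimetres aside while the robot is not near it.
It also fails if it takes over 200 s, if anything falls off the work surface, if the arm or the gripper's body presses on something with over 40 N, if the wrist force passes 120 N, or if a joint passes its speed limit or range.

ROBOT

A 6-joint arm with a two-finger parallel gripper is mounted at the origin on the work surface. World frame = base frame: x ahead of the robot, y to its left, z up, the work surface at z = 0. Lengths are in m, angles in rad, forces in N, time in s.
With the tool pointing down it reaches from about 0.3 to 0.875 m from the base axis. Payload 4.2 kg.
Tool frame: the origin (TCP) lies midway between the tips of the shut fingers; the grasp point (between the pads) lies 19 mm behind it; z points along the fingers, y is the line along which they close (so a half turn about z gives the same grasp; the last joint's range is limited). The gripper opens to 85 mm and grips with 20 to 120 N. Pads are 22 mm wide; open, the fingers measure 114 mm over their backs; the gripper's body (76 mm by 85 mm) begins 54 mm behind the grasp point. The pads swing forward as they close: fully open they stand 13 mm farther back than shut.
Start: joints at [-1.273, 0.32, 1.565, -0, 1.257, -0.02], TCP at [0.18, -0.546, 0.231] pointing down, gripper open.
Joint ranges: [-3.11, 3.11], [-0.84, 2.01], [0.21, 2.61], [-1.34, 4.49], [0.05, 2.63], [-2.56, 2.56]. Speed limits (rad/s): [2.57, 2.57, 3.14, 3.14, 3.14, 3.14].

INTERFACE

Orientations are given as a unit quaternion [w, x, y, z].
In Python, from station import * gives the robot as it stands.
- The arm moves only by the tool carry_out, never from a script. Its argument "plan" is a list that holds one entry, the list of rows, each a list of 5 numbers: the shift along the tool's x, y, z in mm, then the turn about the tool's z in rad, then the closure, from 0 (fully open) to 1 (shut). A call has exactly 10 rows; each row shifts and turns the commanded pose from where the row before left it, along the tool's axes as they then stand; what a row does not reach is not made up. A row lasts 1/12 s, in which the tool goes at most 41.7 mm and 7.16 degrees, less where a joint would pass 70% of its speed; a pose out of reach is approached as far as the arm can. A call with a gripper value outside its range is refused whole. The fingers move at their own pace and stop on an object; the grip force is fixed at half the most. Time passes only in rows, so rows that do not move let the fingers close, or fill a call up. It gives the time, the measured TCP pose, the force, the opening and the grip force at its end, in the units of the state.
- sense(): the state, without advancing time (a new reading comes with each control period).
- read_camera(name): name is "scene" or "side" or "wrist"; returns a dict with "img" (420x560x3 uint8, red, green, blue), "mtx" (3x3 intrinsics, pixels), "D" ([k1, k2, p1, p2, k3] as OpenCV has them; the pictures are not rectified), "R" (3x3) and "t" (3): a world point X has camera coordinates R X + t. Camera axes: x right, y down, z forward; pixel columns grow to the right and rows downward; lengths in m; the calibration is good to about 2 mm. A picture is of the moment at which its call begins. There is no depth.
- close_job(): hands the job in; it is judged then, once.
The state is a dict: "time": time; "q": joint angles; "joint_vel": joint speeds; "tau": joint torques, N m; "ee_pos": TCP position; "tool_rot": TCP orientation; "contact_force": force on the tool from outside, world axes, zero at the start; "wrist_torque": the same for the moment, N m; "opening": finger opening in m; "finger_force": force on a finger pad.
Only numpy, scipy, OpenCV 4.12 (cv2) and the standard library are available. Lean on these libraries where they do the work, as an engineer would, in place of code of your own. Each camera call takes 0.05 s, during which the arm holds its last target. There are 200 camera calls.

## Working session

There is one attempt and no reset: what is moved stays moved. The work goes in short steps, Python scripts to look and compute and a tool call to move; the robot and the scene stay as the last step left them, time stands still between calls to the robot, and variables do not carry over. Pictures are saved under pics/ and viewed, at most 19 in all, crops included, and the job is handed in when it is done.

Besides the shell and the picture viewer there is one more tool, called after ">>>" as name(argument=value, ...) on one line, values as JSON. carry_out: Moves the arm, as the interface text tells. Its arguments: {"type":"object","properties":{"plan":{"type":"array"}},"required":["plan"]}

```bash
ls; mkdir -p pics
python3 - <<'E'
from station import *
import cv2
for n in ["scene","side"]:
    c=read_camera(n); cv2.imwrite(f"pics/{n}0.png",c["img"][:,:,::-1]); print(n,c["mtx"].tolist(),c["D"],c["R"].tolist(),c["t"])
print(sense())
E
```

```text
pics
scene [[440.0785603253871, 0.0, 282.7655208236745], [0.0, 440.0785603253871, 204.8154304713827], [0.0, 0.0, 1.0]] [-0.01625865  0.          0.          0.          0.        ] [[0.7535867321965017, 0.6573047285810419, 0.0075849088590953925], [0.351911783638482, -0.3936602248522124, -0.8492288995940304], [-0.5552162944238761, 0.6426368501372359, -0.5279704018710816]] [-0.38816614 -0.06097242  1.67710056]
side [[422.997763710819, 0.0, 277.1314710374497], [0.0, 422.997763710819, 210.65033698867512], [0.0, 0.0, 1.0]] [-0.05232325  0.          0.          0.          0.        ] [[0.7275773520133327, -0.686017653889896, -0.003312912415064074], [-0.3791336706596233, -0.398067963972965, -0.8353439745581328], [0.5717419493175462, 0.6090333936737963, -0.5497176264053677]] [-0.31292592  0.28863936  1.15101286]
{'time': 0.1, 'q': array([-1.27301821e+00,  3.20245445e-01,  1.56554560e+00, -1.06961989e-05,
        1.25740541e+00, -2.00169461e-02]), 'joint_vel': array([-6.37867963e-04, -1.84203716e-03, -3.49514878e-03,  9.19351713e-04,
        1.14068934e-04,  3.60703207e-05]), 'tau': array([ 5.34000465e-04, -4.16410875e+01, -2.34705967e+01, -9.59317788e-06,
        4.87630139e-03, -9.85364665e-06]), 'ee_pos': array([ 0.17953654, -0.54580858,  0.23056074]), 'tool_rot': array([-7.93473544e-04,  9.87401748e-01,  1.58231303e-01, -1.16047811e-04]), 'contact_force': array([-1.62661448, -0.0180283 ,  0.32150084]), 'wrist_torque': array([-0.02031162, -0.02915057,  0.05022658]), 'finger_force': 0.0, 'opening': 0.08542362048520263}
```

View pics/scene0.png

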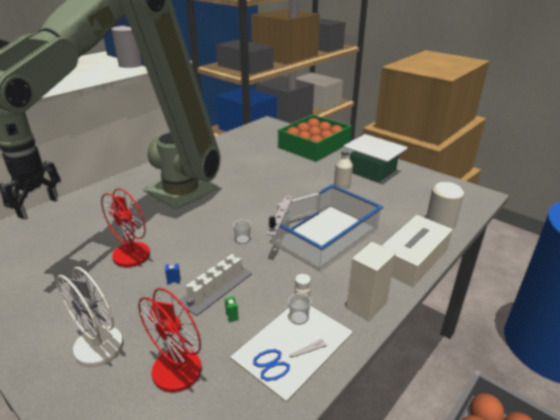

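View pics/side0.png

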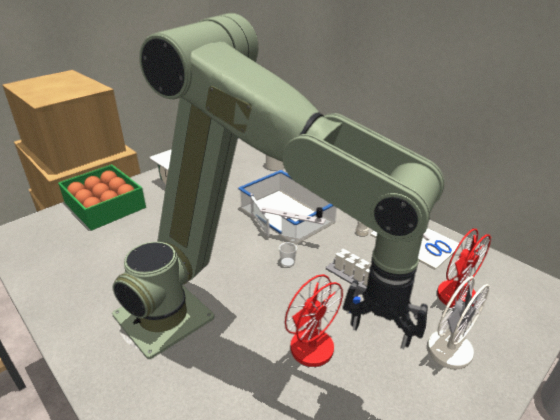

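Scene: the white fan's base is at about (97,345), the carrier with five cassettes (four or five tops) around (217,280), the tub's blue rim at (278-382, 190-243), the knob at (272,223). Side: knob (320,213), carrier (350,265).

```bash
cat > h.py <<'E'
from station import *
import cv2, numpy as np
from scipy.spatial.transform import Rotation as Ro
def ray(c,uv,z):
    p=cv2.undistortPoints(np.array([[uv]],float),c["mtx"],c["D"])[0,0]
    R,t=c["R"],np.asarray(c["t"]).ravel(); o=-R.T@t; d=R.T@np.array([p[0],p[1],1])
    return o+d*(z-o[2])/d[2]
def proj(c,X):
    return cv2.projectPoints(np.atleast_2d(np.array(X,float)),cv2.Rodrigues(np.asarray(c["R"]))[0],np.asarray(c["t"]).ravel(),c["mtx"],c["D"])[0][:,0]
def save(name,img,box=None,s=1):
    if box: img=img[box[1]:box[3],box[0]:box[2]]
    cv2.imwrite(f"pics/{name}.png",cv2.resize(img[:,:,::-1],None,fx=s,fy=s,interpolation=cv2.INTER_CUBIC))
def tool():
    s=sense(); q=s["tool_rot"]; return s["ee_pos"],Ro.from_quat([q[1],q[2],q[3],q[0]])
def togo(X,yaw=None):
    """shift in tool axes (mm) to world X (TCP); turn so tool y (mod pi) has world yaw"""
    p,r=tool(); d=r.inv().apply(np.array(X)-p)*1000
    y=r.apply([0,1,0]); a=np.arctan2(y[1],y[0])
    tr=None if yaw is None else -((yaw-a+np.pi/2)%np.pi-np.pi/2)
    return d.round(1),tr
E
python3 - <<'E'
from h import *
c=read_camera("scene"); im=c["img"]; 
hsv=cv2.cvtColor(im,cv2.COLOR_RGB2HSV)
m=cv2.inRange(hsv,(100,90,40),(125,255,255)); m[:170]=0;m[265:]=0;m[:,:255]=0;m[:,400:]=0
cs,_=cv2.findContours(m,cv2.RETR_EXTERNAL,cv2.CHAIN_APPROX_NONE)
k=max(cs,key=cv2.contourArea)
q=cv2.approxPolyDP(cv2.convexHull(k),8,True)[:,0]; print(len(k),[(tuple(p),ray(c,p,.09).round(3)) for p in q])
for n,p,z in [("fan",(97,345),0.01),("knob",(272,222),.13),("cupn",(242,238),0),("cupf",(298,318),0),("jar",(303,292),0),("bottle",(343,183),0),("blue",(173,280),0),("green",(232,317),0),("red1",(131,255),0),("red2",(176,370),0)]: print(n,ray(c,p,z).round(3))
save("crop1",im,(160,180,400,340),3.3)
E
```

```text
318 [((np.int32(381), np.int32(206)), array([0.7  , 0.267, 0.09 ])), ((np.int32(323), np.int32(248)), array([ 0.693, -0.035,  0.09 ])), ((np.int32(281), np.int32(227)), array([ 0.538, -0.035,  0.09 ])), ((np.int32(330), np.int32(185)), array([0.497, 0.27 , 0.09 ]))]
fan [ 0.46  -0.602  0.01 ]
knob [ 0.54  -0.077  0.13 ]
cupn [ 0.4   -0.067  0.   ]
cupf [ 0.754 -0.214  0.   ]
jar [ 0.703 -0.132  0.   ]
bottle [0.435 0.451 0.   ]
blue [ 0.398 -0.337  0.   ]
green [ 0.625 -0.323  0.   ]
red1 [ 0.211 -0.353  0.   ]
red2 [ 0.648 -0.517  0.   ]
```

View pics/crop1.png

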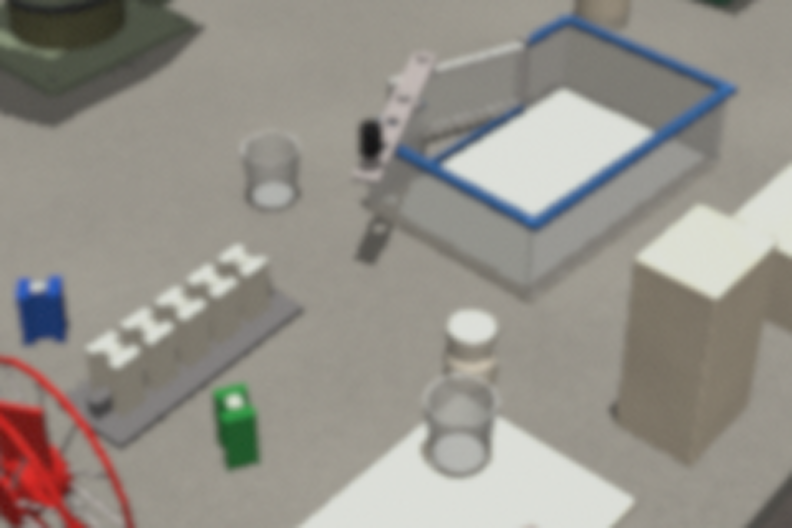

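The crop shows all five cassettes in the carrier, the stay with its knob at the near rim corner, and the white fan on the right (y=-0.60), so the final hole is the innermost. I'll go above the knob for a close look.

>>> carry_out(plan=[[[0, 0, -40, 0, 0], [0, 0, -40, 0, 0], [0, 0, -40, 0, 0], [28, -20, 0, 0, 0], [28, -20, 0, 0, 0], [28, -20, 0, 0, 0], [28, -20, 0, 0, 0], [28, -20, 0, 0, 0], [28, -20, 0, 0, 0], [28, -20, 0, 0, 0]]])

```text
time: 0.98
ee_pos: [0.3226, -0.3504, 0.3511]
tool_rot: [-0.0, 0.987, 0.158, -0.0]
contact_force: [0.5, 0.2, -0.3]
opening: 0.085
finger_force: 0.0
```

>>> carry_out(plan=[[[28, -21, 0, 0, 0], [28, -21, 0, 0, 0], [28, -21, 0, 0, 0], [28, -21, 0, 0, 0], [28, -21, 0, 0, 0], [28, -21, 0, 0, 0], [28, -21, 0, 0, 0], [28, -21, 0, 0, 0], [28, -21, 0, 0, 0], [28, -21, 0, 0, 0]]])

```text
time: 1.82
ee_pos: [0.523, -0.0633, 0.3511]
tool_rot: [0.0, 0.987, 0.158, -0.0]
contact_force: [0.0, 0.3, 0.1]
opening: 0.0856
finger_force: 0.0
```

>>> carry_out(plan=[[[0, 0, 0, -0.12, 0], [0, 0, 0, -0.12, 0], [0, 0, 0, -0.12, 0], [0, 0, 0, -0.12, 0], [0, 0, 0, -0.12, 0], [0, 0, 0, -0.12, 0], [0, 0, 0, -0.12, 0], [0, 0, 0, -0.12, 0], [0, 0, 0, -0.12, 0], [0, 0, 0, -0.12, 0]]])

```text
time: 2.65
ee_pos: [0.5223, -0.065, 0.351]
tool_rot: [-0.0, 0.724, 0.69, -0.0]
contact_force: [-0.0, 0.2, -1.5]
opening: 0.0852
finger_force: 0.0
```

>>> carry_out(plan=[[[0, 0, 0, -0.112, 0], [0, 0, 0, -0.112, 0], [0, 0, 0, -0.112, 0], [0, 0, 0, -0.112, 0], [0, 0, 0, -0.112, 0], [0, 0, 0, 0, 0], [0, 0, 0, 0, 0], [0, 0, 0, 0, 0], [0, 0, 0, 0, 0], [0, 0, 0, 0, 0]]])

```text
time: 3.48
ee_pos: [0.5224, -0.065, 0.3512]
tool_rot: [-0.0, 0.508, 0.862, -0.0]
contact_force: [-0.1, 0.8, -0.4]
opening: 0.0853
finger_force: 0.0
```

Run:
```python
from h import *
c=read_camera("wrist"); save("w1",c["img"]); p,r=tool(); print(p.round(3),r.as_matrix().round(3).tolist(),sense()["q"].round(2)); print("cam",(-c["R"].T@np.ravel(c["t"])).round(3))
print("pred pin/knob",proj(c,[[.496,.019,.1],[.54,-.08,.13]]))
```

```text
[ 0.522 -0.065  0.351] [[-0.485, 0.875, 0.0], [0.875, 0.485, -0.0], [-0.0, -0.0, -1.0]] [-0.15  0.19  1.44 -0.    1.51 -0.65]
cam [ 0.489 -0.003  0.493]
pred pin/knob [[300.61069294  92.26155612]
 [291.63003718 200.00329558]]
```

View pics/w1.png

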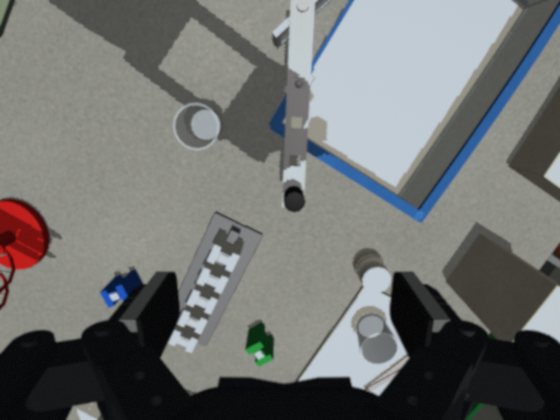

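Wrist picture: the knob at (294,199), the tub's front-right rim corner (273,127), back-right (420,217), carrier corners (218,212), (262,236), stay pointing up the image. The flap's pivot is near (303,5).

```bash
cat >> h.py <<'E'
def knob_tub(f,a,L):
    piv=np.array([-.1-.12*np.sin(f),.08-.12*np.cos(f)]); d=np.array([np.sin(a),-np.cos(a)])
    return np.r_[piv+d*(.19*np.cos(L)-.032*np.sin(L)), .1005+.19*np.sin(L)+.032*np.cos(L)]
E
python3 - <<'E'
from h import *
c=read_camera("wrist"); im=c["img"]; hsv=cv2.cvtColor(im,cv2.COLOR_RGB2HSV)
# blue rim lower (-y) edge: corner and line fit
m=cv2.inRange(hsv,(100,120,60),(125,255,255)); m[250:]=0; m[:,:260]=0
cs,_=cv2.findContours(m,cv2.RETR_EXTERNAL,cv2.CHAIN_APPROX_NONE)
h=cv2.convexHull(np.vstack([k for k in cs if len(k)>20])); q=cv2.approxPolyDP(h,5,True)[:,0]
for p in q: print(p,ray(c,p,.09).round(4))
print("front right/back right",ray(c,(272,127),.09).round(4),ray(c,(420,218),.09).round(4))
d=cv2.inRange(im,(0,0,0),(45,45,45)); d[:170]=0;d[225:]=0;d[:,:270]=0;d[:,320:]=0
mo=cv2.moments(d,True); u=(mo["m10"]/mo["m00"],mo["m01"]/mo["m00"]); print(u,mo["m00"],cv2.boundingRect(d),ray(c,u,.135).round(4))
E
```

```text
[559   4] [0.6927 0.2456 0.09  ]
[559  23] [0.7041 0.229  0.09  ]
[421 221] [ 0.6918 -0.0366  0.09  ]
[271 128] [ 0.4865 -0.0287  0.09  ]
[350   0] [0.4949 0.1246 0.09  ]
front right/back right [ 0.487  -0.0273  0.09  ] [ 0.6886 -0.0341  0.09  ]
(292.7795275590551, 198.39763779527559) 254.0 (285, 187, 18, 24) [ 0.5395 -0.0769  0.135 ]
```

>>> carry_out(plan=[[[-19.5, 9, 30, 0.04, 0.3], [0, 0, 35, 0, 0.3], [0, 0, 35, 0, 0.3], [0, 0, 35, 0, 0.3], [0, 0, 30, 0, 0.3], [0, 0, 25, 0, 0.3], [0, 0, 20, 0, 0.3], [0, 0, 15, 0, 0.3], [0, 0, 8, 0, 0.3], [0, 0, 0, 0, 0.3]]])

```text
time: 4.42
ee_pos: [0.5388, -0.0775, 0.1166]
tool_rot: [-0.002, 0.524, 0.851, -0.001]
contact_force: [-0.4, 0.5, 0.3]
opening: 0.0599
finger_force: 0.0
```

Run:
```python
from h import *
a=read_camera("wrist")["img"]; b=read_camera("side")["img"]
cv2.imwrite("pics/w2.png",np.hstack([cv2.resize(a[100:360,150:450],(400,347)),cv2.resize(b[160:290,240:390],(400,347))])[:,:,::-1])
p,r=tool();print(p.round(4))
```

```text
[ 0.5404 -0.0778  0.1189]
```

View pics/w2.png

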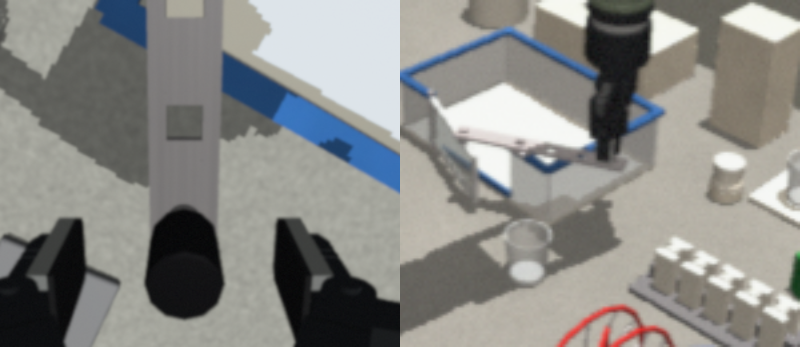

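Left: knob top at wrist pixel about (289,312), centred between the pads, bar straight up the image; right: gripper over the knob.

Run:
```python
from h import *
c=read_camera("wrist"); im=c["img"]
p,r=tool()
k=ray(c,(289,312),.147); print(k.round(4), r.inv().apply(k-p).round(4))
# holes: hole3 at crop (185,122), hole2 (185,8) on bar top
for uv in [(289,191),(289,106)]: print("hole",ray(c,uv,.103).round(4))
print("pad ctr expected px",proj(c,[p+r.apply([0,s*.03,-.019]) for s in(-1,1)]))
# kinematic displacements (tub frame)
al=-.04; R=np.array([[np.cos(al),-np.sin(al)],[np.sin(al),np.cos(al)]])
def W(f,a,L):
    k=knob_tub(f,a,L); return np.r_[R@k[:2],k[2]]
k0=W(.3074,.505,0)
st=[(.3074,.505,l) for l in(.1,.2,.27)]
def sol(dist):
    f=np.arccos((.0468-dist**2)/.0432); piv=np.array([-.12*np.sin(f),.18-.12*np.cos(f)]); return f,np.arctan2(-piv[0],piv[1])
st+=[(*sol(d),.27) for d in np.linspace(.08,.155,8)]+[(*sol(.155),l) for l in(.2,.1,0)]
prev=k0;pa=.505
for s in st:
    w=W(*s); print(np.round(s,3),"tot",((w-k0)*1000).round(1),"tool step",(r.inv().apply(w-prev)*1000).round(1),round(s[1]-pa,3)); prev=w;pa=s[1]
```

```text
[ 0.542  -0.0765  0.147 ] [ 0.0005  0.0018 -0.0276]
hole [ 0.5271 -0.0458  0.103 ]
hole [ 0.5106 -0.0132  0.103 ]
pad ctr expected px [[205.25141889 300.68071883]
 [362.61354943 300.58529144]]
[0.307 0.505 0.1  ] tot [-1.9  3.7 18.8] tool step [  4.1   0.  -18.8] 0.0
[0.307 0.505 0.2  ] tot [-4.5  9.1 37.1] tool step [  6.    0.  -18.3] 0.0
[0.307 0.505 0.27 ] tot [-6.9 13.8 49.5] tool step [  5.3   0.  -12.4] 0.0
[0.362 0.56  0.27 ] tot [-4.5 20.7 49.5] tool step [5.1 5.2 0. ] 0.055
[0.467 0.638 0.27 ] tot [-4.3 33.5 49.5] tool step [11.3  6.  -0. ] 0.078
[0.564 0.685 0.27 ] tot [-7.6 44.3 49.5] tool step [11.1  1.9 -0. ] 0.046
[0.656 0.712 0.27 ] tot [-12.7  53.9  49.5] tool step [10.9 -0.2 -0. ] 0.027
[0.747 0.725 0.27 ] tot [-18.8  62.8  49.5] tool step [10.6 -1.5 -0. ] 0.014
[0.836 0.73  0.27 ] tot [-25.4  71.2  49.5] tool step [10.5 -2.1 -0. ] 0.004
[0.926 0.727 0.27 ] tot [-32.3  79.4  49.5] tool step [10.4 -2.5 -0. ] -0.003
[1.015 0.718 0.27 ] tot [-39.3  87.6  49.5] tool step [10.4 -2.5 -0. ] -0.009
[1.015 0.718 0.2  ] tot [-36.   83.4  37.1] tool step [-5.1  1.1 12.4] 0.0
[1.015 0.718 0.1  ] tot [-32.2  78.8  18.8] tool step [-5.8  1.2 18.3] 0.0
[1.015 0.718 0.   ] tot [-29.6  75.5   0. ] tool step [-4.   0.8 18.8] 0.0
```

>>> carry_out(plan=[[[0.5, 1.8, 0, 0, 1], [0, 0, 0, 0, 1], [0, 0, 0, 0, 1], [0, 0, 0, 0, 1], [0, 0, 0, 0, 1], [0, 0, 0, 0, 1], [0, 0, 0, 0, 1], [0, 0, 0, 0, 1], [0, 0, 0, 0, 1], [0, 0, 0, 0, 1]]])

```text
time: 5.4
ee_pos: [0.5412, -0.0765, 0.1183]
tool_rot: [0.0, 0.524, 0.852, -0.0]
contact_force: [0.7, -0.2, 1.7]
opening: 0.0204
finger_force: 58.7
```

>>> carry_out(plan=[[[2, 0, -9.4, 0, 1], [2, 0, -9.4, 0, 1], [3, 0, -9.2, 0, 1], [3, 0, -9.2, 0, 1], [2.6, 0, -6.2, 0, 1], [2.6, 0, -6.2, 0, 1], [0, 0, 0, 0, 1], [0, 0, 0, 0, 1], [0, 0, 0, 0, 1], [0, 0, 0, 0, 1]]])

```text
time: 6.23
ee_pos: [0.5343, -0.0632, 0.1678]
tool_rot: [0.0, 0.524, 0.852, -0.0]
contact_force: [0.2, -2.5, -1.2]
opening: 0.0201
finger_force: 59.3
```

Run:
```python
from h import *
s=sense();print(s["contact_force"],s["opening"])
a=read_camera("wrist")["img"]; b=read_camera("side")["img"]
cv2.imwrite("pics/w3.png",np.hstack([cv2.resize(a[50:360,150:450],(400,413)),cv2.resize(b[130:290,240:390],(387,413))])[:,:,::-1])
```

```text
[ 0.17439832 -2.52489563 -1.23007767] 0.020142520530757133
```

View pics/w3.png

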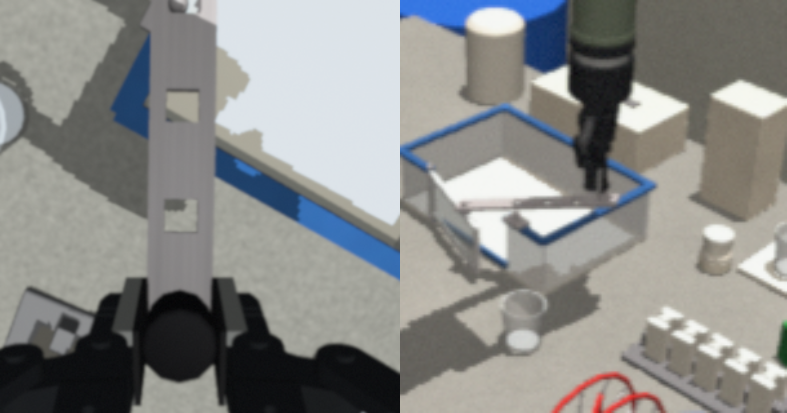

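The stay is raised (pin tip seen at the top, (185,5)), knob firmly gripped. Now swing out the flap.

>>> carry_out(plan=[[[2.5, 2.6, 0, -0.027, 1], [2.5, 2.6, 0, -0.028, 1], [5.5, 3.3, 0, -0.039, 1], [5.5, 3.3, 0, -0.039, 1], [5.4, 1.7, 0, -0.023, 1], [5.4, 1.7, 0, -0.023, 1], [5.4, 0.9, 0, -0.014, 1], [5.4, 0.9, 0, -0.013, 1], [5.4, 0.4, 0, -0.007, 1], [5.4, 0.3, 0, -0.007, 1]]])

```text
time: 7.17
ee_pos: [0.5211, -0.0134, 0.1678]
tool_rot: [-0.0, 0.427, 0.904, -0.0]
contact_force: [-1.6, -3.5, -0.9]
opening: 0.0201
finger_force: 59.4
```

>>> carry_out(plan=[[[5.3, 0.1, 0, 0, 1], [5.4, 0.1, 0, 0, 1], [5.3, -0.1, 0, 0, 1], [5.4, -0.1, 0, 0, 1], [5.3, -0.1, 0, 0, 1], [5.4, -0.1, 0, 0, 1], [0, 0, 0, 0, 1], [0, 0, 0, 0, 1], [0, 0, 0, 0, 1], [0, 0, 0, 0, 1]]])

```text
time: 8.0
ee_pos: [0.5013, 0.0108, 0.1678]
tool_rot: [-0.0, 0.428, 0.904, -0.0]
contact_force: [-2.9, -1.6, -1.8]
opening: 0.0201
finger_force: 59.3
```

Run:
```python
from h import *
s=sense();print(s["contact_force"],s["opening"],tool()[0])
a=read_camera("wrist")["img"]; b=read_camera("side")["img"]
cv2.imwrite("pics/w4.png",np.hstack([cv2.resize(a[50:360,150:450],(400,413)),cv2.resize(b[130:290,240:390],(387,413))])[:,:,::-1])
```

```text
[-2.883885   -1.57804872 -1.8072018 ] 0.020129579065057232 [0.50129385 0.01081807 0.16777872]
```

View pics/w4.png

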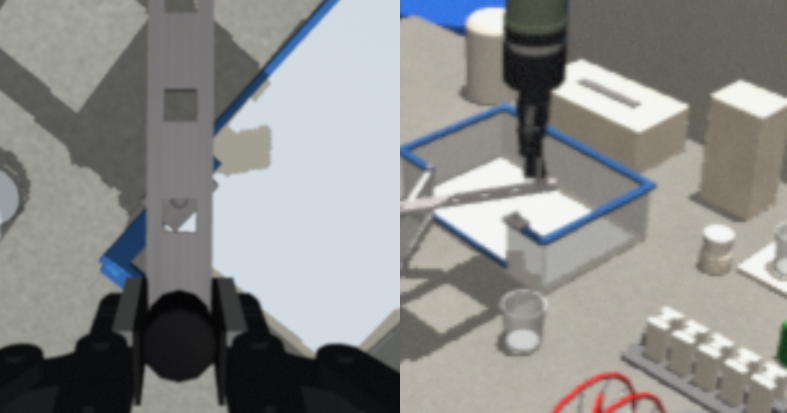

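Pin's top shows through the outermost hole at about (179,201) in the left crop (wrist pixel (284,201)).

Run:
```python
from h import *
c=read_camera("wrist");p,r=tool()
for v in (199,201,203): 
    k=ray(c,(284,v),.107); print("pin",k.round(4),"tool",(r.inv().apply(k-p)*1000).round(1))
print("hole3 will be at tool x", -15.2+35)
save("w5",c["img"],(235,160,335,260),5)
```

```text
pin [0.4891 0.0259 0.107 ] tool [19.5  0.2 60.8]
pin [0.4899 0.025  0.107 ] tool [18.3  0.2 60.8]
pin [0.4907 0.0241 0.107 ] tool [17.1  0.2 60.8]
hole3 will be at tool x 19.8
```

View pics/w5.png

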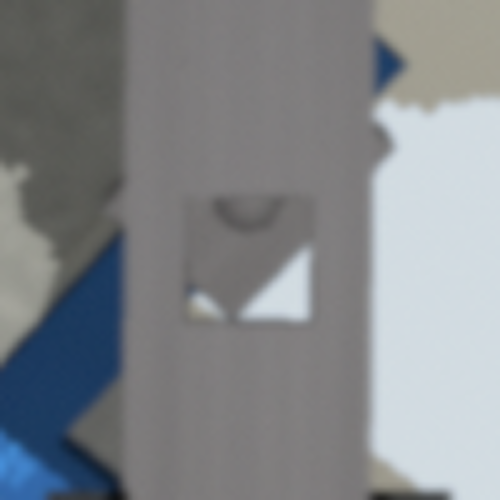

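The pin's centre is at (284.5,199.5), matching the prediction to under 1 mm. Lower the stay, let go, and look.

>>> carry_out(plan=[[[-2.8, 0.3, 6.2, 0, 1], [-2.8, 0, 6.2, 0, 1], [-2.9, 0, 9.2, 0, 1], [-3, 0, 9.2, 0, 1], [-2, 0, 9.4, 0, 1], [-2, 0, 9.3, 0, 1], [0, 0, 0.5, 0, 1], [0, 0, 0, 0, 1], [0, 0, 0, 0, 1], [0, 0, 0, 0, 1]]])

```text
time: 8.98
ee_pos: [0.5114, -0.0011, 0.1181]
tool_rot: [0.0, 0.427, 0.904, -0.0]
contact_force: [0.2, -1.8, 2.5]
opening: 0.02
finger_force: 59.1
```

Run:
```python
from h import *
s=sense();print(s["contact_force"],s["opening"],tool()[0])
c=read_camera("wrist");a=c["img"]; b=read_camera("side")["img"]
cv2.imwrite("pics/w6.png",np.hstack([cv2.resize(a[50:360,150:450],(400,413)),cv2.resize(b[130:290,240:390],(387,413))])[:,:,::-1])
```

```text
[ 0.19620057 -1.76664022  2.46926587] 0.020042048572753424 [ 0.51141745 -0.00114896  0.11814683]
```

View pics/w6.png

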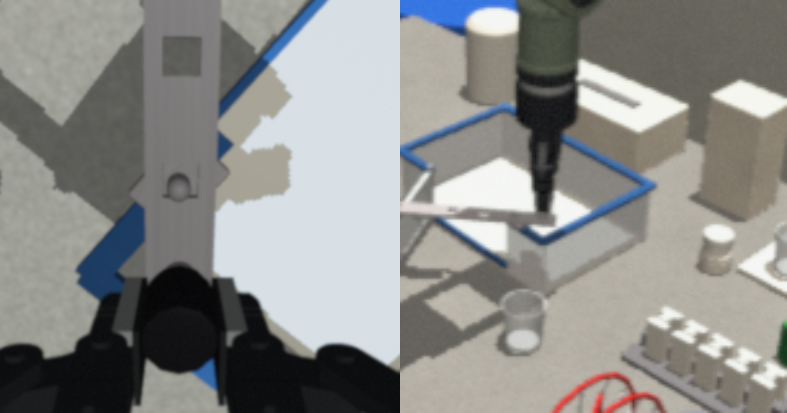

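Pin stands up through the outermost hole at (180,185): seated. Release, rise, and locate the carrier.

>>> carry_out(plan=[[[0, 0, 0, 0, 0.4], [0, 0, 0, 0, 0.4], [0, 0, 0, 0, 0.4], [0, 0, -20, 0, 0.4], [0, 0, -35, 0, 0.4], [0, 0, -35, 0, 0.4], [0, 0, -35, 0, 0.4], [0, 0, -35, 0, 0.4], [0, 0, 0, 0, 0.4], [0, 0, 0, 0, 0.4]]])

```text
time: 9.92
ee_pos: [0.5124, -0.0008, 0.28]
tool_rot: [0.002, 0.428, 0.904, 0.001]
contact_force: [-0.0, -0.3, -0.0]
opening: 0.0511
finger_force: 0.0
```

```bash
cat >> h.py <<'E'
def cassettes(c,zt=.06,lo=165):
    """white cassette tops in scene view -> mask blobs"""
E
python3 - <<'E'
from h import *
c=read_camera("scene")
a=ray(c,(195.8,286),.06);b=ray(c,(234.2,258.2),.06);print(a,b,b-a,np.arctan2(*(b-a)[[0,1]]))
w=read_camera("wrist");p,r=tool();m=(a+b)/2
print(p.round(4),togo([m[0],m[1],.26]), "cam in tool",(r.inv().apply(-w["R"].T@np.ravel(w["t"])-p)*1000).round(1), (r.inv().as_matrix()@w["R"].T).round(3).tolist())
print("cass px",proj(w,[a,b]))
E
```

```text
[ 0.52169376 -0.3488667   0.06      ] [ 0.51294995 -0.204682    0.06      ] [-8.74381457e-03  1.44184700e-01 -1.11022302e-16] -0.06056897456503524
[ 0.5108 -0.0008  0.277 ] (array([-217.5, -169.9,   16.9]), None) cam in tool [  70.     0.4 -142.7] [[-0.001, -0.96, -0.28], [1.0, -0.002, 0.002], [-0.003, -0.28, 0.96]]
cass px [[117.40306893 394.18372204]
 [172.22710633 316.71013777]]
```

>>> carry_out(plan=[[[-28.3, -22.1, -2, 0, 0.2], [-28.3, -22.1, 0, 0, 0.2], [-28.3, -22.1, 0, 0, 0.2], [-28.3, -22.1, 0, 0, 0.2], [-28.3, -22.1, 0, 0, 0.2], [-28.3, -22.1, 0, 0, 0.2], [-28.3, -22.1, 0, 0, 0.2], [-28.3, -22.1, 0, 0, 0.2], [-28.3, -22.1, 0, 0, 0.2], [-28.3, -22.1, 0, 0, 0.2]]])

```text
time: 10.85
ee_pos: [0.5192, -0.3612, 0.2775]
tool_rot: [-0.002, 0.428, 0.904, 0.0]
contact_force: [1.1, -0.4, -0.2]
opening: 0.0686
finger_force: 0.0
```

>>> carry_out(plan=[[[0, 0, 0, 0.105, 0.2], [0, 0, 0, 0.105, 0.2], [0, 0, 0, 0.105, 0.2], [0, 0, 0, 0.105, 0.2], [0, 0, 0, 0.105, 0.2], [0, 0, 0, 0.105, 0.2], [0, 0, 0, 0, 0.2], [0, 0, 0, 0, 0.2], [0, 0, 0, 0, 0.2], [0, 0, 0, 0, 0.2]]])

```text
time: 11.68
ee_pos: [0.5199, -0.3598, 0.2793]
tool_rot: [-0.001, 0.686, 0.727, -0.0]
contact_force: [0.3, 0.4, -0.4]
opening: 0.0683
finger_force: 0.0
```

Run:
```python
from h import *
w=read_camera("wrist");save("w7",w["img"]);p,r=tool();print(p)
im=w["img"]; m=cv2.inRange(im,(170,170,165),(255,255,255))
n,l,s,ce=cv2.connectedComponentsWithStats(m)
for i in range(1,n):
    if s[i,4]>60: print(s[i],ce[i].round(1),ray(w,ce[i],.06).round(4))
```

```text
[ 0.51995718 -0.3598467   0.27950047]
[263   1  40  30 911] [283.1  15.3] [ 0.5104 -0.2057  0.06  ]
[  443     6   117   227 14433] [502.9 129.6] [ 0.738  -0.2939  0.06  ]
[263  42  39  29 856] [282.3  56.1] [ 0.5118 -0.2417  0.06  ]
[516  47  10  26 184] [520.5  59.6] [ 0.7439 -0.2251  0.06  ]
[265  82  36  29 486] [289.   93.7] [ 0.52   -0.2755  0.06  ]
[548 118  12  25  73] [554.8 129.6] [ 0.7962 -0.2886  0.06  ]
[381 142  13  12  96] [386.8 147.5] [ 0.6203 -0.3206  0.06  ]
[494 172  25  38 481] [505.8 190.3] [ 0.7546 -0.3559  0.06  ]
[287 175  12   9  91] [293.3 178.7] [ 0.5294 -0.3578  0.06  ]
[519 186  25  36 426] [531. 204.] [ 0.7874 -0.3689  0.06  ]
[201 314  61  16 594] [230.9 322. ] [ 0.4687 -0.5279  0.06  ]
[236 337  32   9  94] [248.6 339.3] [ 0.4897 -0.5501  0.06  ]
[238 349  32   5  61] [255.  351.5] [ 0.4976 -0.5668  0.06  ]
[192 356  25   7 100] [201.3 359.3] [ 0.4334 -0.5827  0.06  ]
[237 360  31  11 184] [254.7 363.6] [ 0.4978 -0.5844  0.06  ]
[198 365  19  11 145] [208.  369.4] [ 0.4413 -0.5971  0.06  ]
[233 365  19  11 152] [240.9 370.9] [ 0.4814 -0.5964  0.06  ]
```

View pics/w7.png

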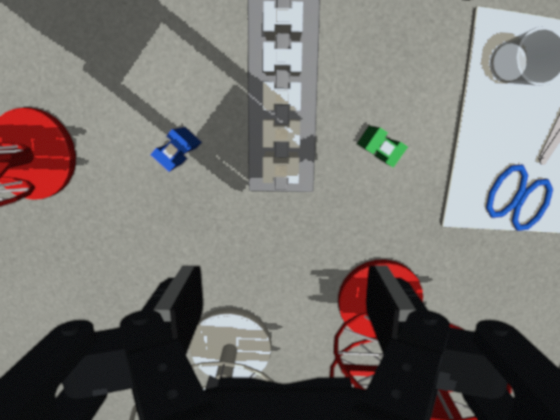

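Wrist view: carrier runs straight up the image at column ~282, near plate end at (282,190), cassette tops at (283,15), (282,56), ... aligned with the tool. All five present; blue and green decoys at (175,147), (383,147). Taking the far cassette (c5) first.

>>> carry_out(plan=[[[31, -0.5, 0, 0, 0.25], [31, 0, 0, 0, 0.25], [31, 0, 0, 0, 0.25], [31, 0, 0, 0, 0.25], [30.5, 0, 0, 0, 0.25], [0, 0, 38, 0, 0.25], [0, 0, 38, 0, 0.25], [0, 0, 38, 0, 0.25], [0, 0, 36, 0, 0.25], [0, 0, 0, 0, 0.25]]])

```text
time: 12.57
ee_pos: [0.5061, -0.2036, 0.1235]
tool_rot: [-0.007, 0.686, 0.727, -0.002]
contact_force: [-1.2, 0.1, -0.8]
opening: 0.0639
finger_force: 0.0
```

Run:
```python
from h import *
w=read_camera("wrist");save("w8",w["img"]);p,r=tool();print(p)
for y in (-.2057,-.2417): print(proj(w,[.5104,y,.06]))
```

```text
[ 0.50844209 -0.20464953  0.12710033]
[[291.53653807 234.54682756]]
[[287.92444884 288.5100215 ]]
```

View pics/w8.png

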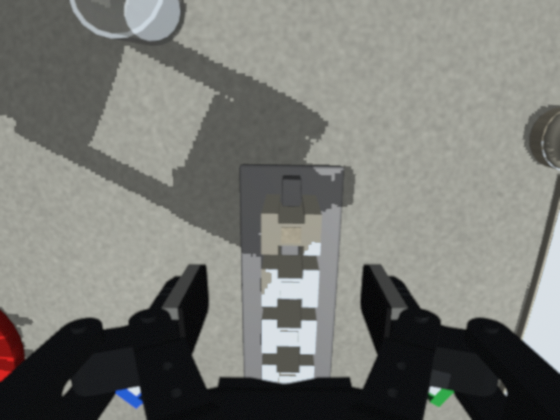

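Cassette 5's top at (291,233), exactly where predicted; go down and grip, lift, carry.

>>> carry_out(plan=[[[0, 0, 30, 0, 0.25], [0, 0, 30, 0, 0.25], [0, 0, 25, 0, 0.25], [0, 0, 16, 0, 0.25], [0, 0, 0, 0, 0.25], [0, 0, 0, 0, 1], [0, 0, 0, 0, 1], [0, 0, 0, 0, 1], [0, 0, 0, 0, 1], [0, 0, 0, 0, 1]]])

```text
time: 13.45
ee_pos: [0.5114, -0.2065, 0.0316]
tool_rot: [0.002, 0.687, 0.727, 0.0]
contact_force: [-3.9, -1.0, 4.8]
opening: 0.0349
finger_force: 61.0
```

Run:
```python
from h import *
s=sense(); print(s["ee_pos"].round(4),s["opening"],s["contact_force"].round(1),s["finger_force"])
```

```text
[ 0.5114 -0.2065  0.0316] 0.034853509861301 [-3.9 -1.   4.8] 60.95017969608307
```

>>> carry_out(plan=[[[0, 0, -10, 0, 1], [0, 0, -15, 0, 1], [0, 0, -20, 0, 1], [0, 0, -30, 0, 1], [0, 0, -35, 0, 1], [0, 0, -35, 0, 1], [0, 0, -20, 0, 1], [35.8, 11.8, 0, 0, 1], [35.8, 11.8, 0, 0, 1], [35.8, 11.8, 0, 0, 1]]])

```text
time: 14.28
ee_pos: [0.5408, -0.0958, 0.197]
tool_rot: [0.002, 0.687, 0.726, 0.001]
contact_force: [0.5, 0.1, -0.3]
opening: 0.0352
finger_force: 60.4
```

>>> carry_out(plan=[[[35.8, 11.8, 0, 0, 1], [35.8, 11.8, 0, 0, 1], [35.8, 11.8, 0, 0, 1], [35.8, 11.8, 0, 0, 1], [35.8, 11.8, 0, 0, 1], [35.8, 11.8, 0, 0, 1], [35.8, 11.8, 0, 0, 1], [35.8, 11.8, 0, 0, 1], [35.8, 11.8, 0, 0, 1], [0, 0, 0, 0, 1]]])

```text
time: 15.12
ee_pos: [0.6291, 0.2383, 0.1957]
tool_rot: [-0.0, 0.685, 0.729, 0.003]
contact_force: [-0.1, 0.3, -1.0]
opening: 0.035
finger_force: 60.4
```

Run:
```python
from h import *
c=read_camera("scene"); w=read_camera("wrist")["img"]
cv2.imwrite("pics/w9.png",np.hstack([cv2.resize(c["img"][150:330,160:400],(480,360)),cv2.resize(w[180:],(320,360))])[:,:,::-1])
s=sense(); print(s["ee_pos"].round(4),s["opening"],s["contact_force"].round(1))
```

```text
[0.6278 0.2327 0.1953] 0.0350683865516201 [-1.  -0.2 -0.5]
```

View pics/w9.png

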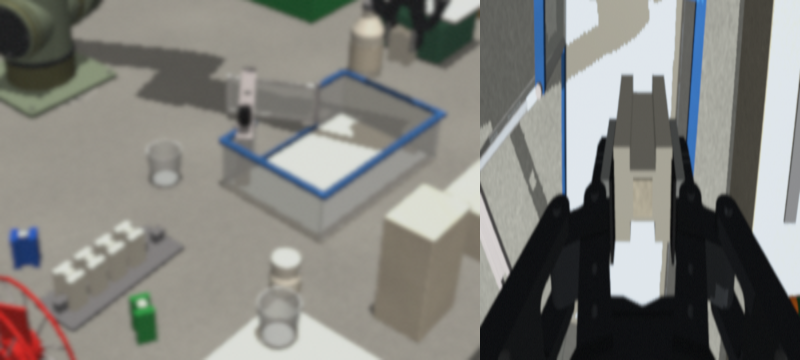

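Four cassettes remain in the undisturbed carrier (left), one held upright over the tub (right). Lower and release.

>>> carry_out(plan=[[[0, 0, 25, 0, 1], [0, 0, 30, 0, 1], [0, 0, 30, 0, 1], [0, 0, 30, 0, 1], [0, 0, 25, 0, 1], [0, 0, 15, 0, 1], [0, 0, 8, 0, 1], [0, 0, 2.5, 0, 1], [0, 0, 0, 0, 1], [0, 0, 0, 0, 1]]])

```text
time: 16.05
ee_pos: [0.6286, 0.231, 0.03]
tool_rot: [0.001, 0.687, 0.727, 0.001]
contact_force: [0.2, 0.2, -0.2]
opening: 0.035
finger_force: 60.5
```

>>> carry_out(plan=[[[0, 0, 0, 0, 0.4], [0, 0, 0, 0, 0.4], [0, 0, 0, 0, 0.4], [0, 0, -20, 0, 0.4], [0, 0, -35, 0, 0.4], [0, 0, -35, 0, 0.4], [0, 0, -35, 0, 0.4], [0, 0, -40, 0, 0.4], [0, 0, 0, 0, 0.4], [0, 0, 0, 0, 0.4]]])

```text
time: 16.88
ee_pos: [0.6291, 0.2318, 0.1972]
tool_rot: [0.002, 0.687, 0.727, 0.003]
contact_force: [-0.7, 0.2, -1.3]
opening: 0.0511
finger_force: 0.0
```

```bash
cat > car.py <<'E'
from h import *
# carrier from scene view: bright cassette tops; plate end from mask printed
def look():
    c=read_camera("scene"); m=cv2.inRange(c["img"],(165,160,150),(255,255,255)); m[:240]=0;m[310:]=0;m[:,:150]=0;m[:,270:]=0
    n,l,s,ce=cv2.connectedComponentsWithStats(m)
    for i in range(1,n):
        if s[i,4]>15: print(s[i].tolist(),ce[i].round(1),ray(c,ce[i],.06).round(4))
if __name__=="__main__":
    look(); s=sense(); print(s["ee_pos"].round(4),s["opening"],s["contact_force"].round(1))
E
python3 car.py
```

```text
[216, 259, 16, 11, 89] [223.7 264. ] [ 0.5098 -0.2414  0.06  ]
[207, 266, 15, 11, 91] [213.8 270.9] [ 0.5114 -0.2787  0.06  ]
[196, 272, 16, 12, 97] [203.9 277.7] [ 0.5126 -0.3141  0.06  ]
[186, 279, 16, 13, 100] [193.5 285. ] [ 0.5144 -0.3504  0.06  ]
[0.6278 0.2314 0.1945] 0.05126453542722677 [ 0.  -0.2 -1.2]
```

>>> carry_out(plan=[[[-35.8, -11, 0, 0, 0.3], [-35.8, -11, 0, 0, 0.3], [-35.8, -11, 0, 0, 0.3], [-35.8, -11, 0, 0, 0.3], [-35.8, -11, 0, 0, 0.3], [-35.8, -11, 0, 0, 0.3], [-35.8, -11, 0, 0, 0.3], [-35.8, -11, 0, 0, 0.3], [-35.8, -11, 0, 0, 0.3], [-35.8, -11, 0, 0, 0.3]]])

```text
time: 17.77
ee_pos: [0.5364, -0.1337, 0.1915]
tool_rot: [-0.002, 0.687, 0.727, -0.001]
contact_force: [0.6, -0.6, 0.3]
opening: 0.0603
finger_force: 0.0
```

>>> carry_out(plan=[[[-35.8, -11, 0, 0, 0.25], [-35.8, -11, 0, 0, 0.25], [-35.8, -11.2, 0, 0, 0.25], [0, 0, 30, 0, 0.25], [0, 0, 20, 0, 0.25], [0, 0, 0, 0, 0.25], [0, 0, 0, 0, 0.25], [0, 0, 0, 0, 0.25], [0, 0, 0, 0, 0.25], [0, 0, 0, 0, 0.25]]])

```text
time: 18.6
ee_pos: [0.512, -0.2414, 0.1446]
tool_rot: [0.001, 0.686, 0.727, 0.0]
contact_force: [0.1, 0.3, 0.6]
opening: 0.0641
finger_force: 0.0
```

```bash
python3 car.py
```

```text
[208, 267, 14, 10, 76] [214.4 271.5] [ 0.5146 -0.2792  0.06  ]
[196, 273, 16, 11, 90] [203.7 278. ] [ 0.513  -0.3151  0.06  ]
[186, 279, 16, 13, 100] [193.5 285. ] [ 0.5144 -0.3504  0.06  ]
[ 0.5119 -0.2414  0.1446] 0.06401395254167358 [ 0.5  0.3 -0.7]
```

>>> carry_out(plan=[[[0, 0, 35, 0, 0.25], [0, 0, 35, 0, 0.25], [0, 0, 28, 0, 0.25], [0, 0, 16, 0, 0.25], [0, 0, 0, 0, 0.25], [0, 0, 0, 0, 1], [0, 0, 0, 0, 1], [0, 0, 0, 0, 1], [0, 0, 0, 0, 1], [0, 0, 0, 0, 1]]])

```text
time: 19.48
ee_pos: [0.5125, -0.2422, 0.0314]
tool_rot: [0.002, 0.687, 0.727, 0.001]
contact_force: [-0.7, 0.2, 7.6]
opening: 0.035
finger_force: 60.8
```

>>> carry_out(plan=[[[0, 0, -10, 0, 1], [0, 0, -15, 0, 1], [0, 0, -20, 0, 1], [0, 0, -30, 0, 1], [0, 0, -35, 0, 1], [0, 0, -35, 0, 1], [0, 0, -20, 0, 1], [35, 11.6, 0, 0, 1], [35, 11.6, 0, 0, 1], [35, 11.6, 0, 0, 1]]])

```text
time: 20.32
ee_pos: [0.54, -0.134, 0.196]
tool_rot: [0.001, 0.687, 0.726, 0.001]
contact_force: [1.1, -0.1, -1.4]
opening: 0.035
finger_force: 60.0
```

>>> carry_out(plan=[[[35, 11.7, 0, 0, 1], [35, 11.7, 0, 0, 1], [35, 11.7, 0, 0, 1], [35, 11.7, 0, 0, 1], [35, 11.7, 0, 0, 1], [35, 11.7, 0, 0, 1], [35, 11.7, 0, 0, 1], [35, 11.7, 0, 0, 1], [35, 11.7, 0, 0, 1], [0, 0, 0, 0, 1]]])

```text
time: 21.15
ee_pos: [0.6281, 0.1922, 0.1947]
tool_rot: [-0.001, 0.685, 0.729, 0.002]
contact_force: [0.4, 0.3, -0.1]
opening: 0.0351
finger_force: 60.1
```

```bash
python3 car.py
```

```text
[207, 266, 15, 11, 99] [214.1 270.8] [ 0.5116 -0.2776  0.06  ]
[196, 272, 16, 12, 97] [203.8 277.7] [ 0.5123 -0.3142  0.06  ]
[186, 279, 16, 13, 100] [193.5 285. ] [ 0.5144 -0.3504  0.06  ]
[0.6272 0.189  0.1946] 0.03490702627063656 [ 0.2  1.  -1.6]
```

>>> carry_out(plan=[[[0, 0, 25, 0, 1], [0, 0, 30, 0, 1], [0, 0, 30, 0, 1], [0, 0, 30, 0, 1], [0, 0, 25, 0, 1], [0, 0, 15, 0, 1], [0, 0, 8, 0, 1], [0, 0, 2.5, 0, 1], [0, 0, 0, 0, 1], [0, 0, 0, 0, 1]]])

```text
time: 22.03
ee_pos: [0.628, 0.1855, 0.0303]
tool_rot: [0.001, 0.687, 0.727, 0.001]
contact_force: [-1.2, -0.3, -0.3]
opening: 0.035
finger_force: 60.2
```

>>> carry_out(plan=[[[0, 0, 0, 0, 0.4], [0, 0, 0, 0, 0.4], [0, 0, 0, 0, 0.4], [0, 0, -20, 0, 0.4], [0, 0, -35, 0, 0.4], [0, 0, -35, 0, 0.4], [0, 0, -35, 0, 0.4], [0, 0, -40, 0, 0.4], [0, 0, 0, 0, 0.4], [0, 0, 0, 0, 0.4]]])

```text
time: 22.87
ee_pos: [0.6286, 0.1862, 0.1976]
tool_rot: [0.002, 0.687, 0.727, 0.003]
contact_force: [-0.2, 0.4, -1.4]
opening: 0.0514
finger_force: 0.0
```

>>> carry_out(plan=[[[-35.2, -10.8, 0, 0, 0.3], [-35.2, -10.8, 0, 0, 0.3], [-35.2, -10.8, 0, 0, 0.3], [-35.2, -10.8, 0, 0, 0.3], [-35.2, -10.8, 0, 0, 0.3], [-35.2, -10.8, 0, 0, 0.3], [-35.2, -10.8, 0, 0, 0.3], [-35.2, -10.8, 0, 0, 0.3], [-35.2, -10.8, 0, 0, 0.3], [-35.2, -10.8, 0, 0, 0.3]]])

```text
time: 23.7
ee_pos: [0.5378, -0.1731, 0.1925]
tool_rot: [-0.001, 0.687, 0.727, -0.001]
contact_force: [0.5, 0.0, 0.1]
opening: 0.0597
finger_force: 0.0
```

>>> carry_out(plan=[[[-35.2, -10.8, 0, 0, 0.25], [-35.2, -10.8, 0, 0, 0.25], [-35.2, -10.8, 0, 0, 0.25], [0, 0, 30, 0, 0.25], [0, 0, 20, 0, 0.25], [0, 0, 0, 0, 0.25], [0, 0, 0, 0, 0.25], [0, 0, 0, 0, 0.25], [0, 0, 0, 0, 0.25], [0, 0, 0, 0, 0.25]]])

```text
time: 24.53
ee_pos: [0.5139, -0.279, 0.1453]
tool_rot: [0.001, 0.686, 0.727, 0.0]
contact_force: [0.4, 0.0, 0.1]
opening: 0.0639
finger_force: 0.0
```

```bash
python3 car.py
```

```text
[197, 274, 15, 10, 78] [204.4 278.4] [ 0.5158 -0.3152  0.06  ]
[186, 280, 16, 12, 97] [193.5 285.3] [ 0.5152 -0.351   0.06  ]
[ 0.5138 -0.279   0.1451] 0.06401756329041246 [-0.3  0.5  0.1]
```

>>> carry_out(plan=[[[0, 0, 35, 0, 0.25], [0, 0, 35, 0, 0.25], [0, 0, 28, 0, 0.25], [0, 0, 16.5, 0, 0.25], [0, 0, 0, 0, 0.25], [0, 0, 0, 0, 1], [0, 0, 0, 0, 1], [0, 0, 0, 0, 1], [0, 0, 0, 0, 1], [0, 0, 0, 0, 1]]])

```text
time: 25.42
ee_pos: [0.5141, -0.2798, 0.0315]
tool_rot: [0.002, 0.687, 0.727, 0.0]
contact_force: [-1.0, -0.2, 8.0]
opening: 0.0351
finger_force: 61.1
```

>>> carry_out(plan=[[[0, 0, -10, 0, 1], [0, 0, -15, 0, 1], [0, 0, -20, 0, 1], [0, 0, -30, 0, 1], [0, 0, -35, 0, 1], [0, 0, -35, 0, 1], [0, 0, -20, 0, 1], [34.3, 11.3, 0, 0, 1], [34.3, 11.3, 0, 0, 1], [34.3, 11.3, 0, 0, 1]]])

```text
time: 26.25
ee_pos: [0.5412, -0.1737, 0.196]
tool_rot: [0.001, 0.687, 0.726, 0.001]
contact_force: [0.7, -0.2, -0.1]
opening: 0.0351
finger_force: 60.5
```

>>> carry_out(plan=[[[34.3, 11.4, 0, 0, 1], [34.3, 11.4, 0, 0, 1], [34.3, 11.4, 0, 0, 1], [34.3, 11.4, 0, 0, 1], [34.3, 11.4, 0, 0, 1], [34.3, 11.4, 0, 0, 1], [34.3, 11.4, 0, 0, 1], [34.3, 11.4, 0, 0, 1], [34.3, 11.4, 0, 0, 1], [0, 0, 0, 0, 1]]])

```text
time: 27.08
ee_pos: [0.627, 0.146, 0.1949]
tool_rot: [-0.0, 0.685, 0.729, 0.002]
contact_force: [0.0, 0.2, -0.1]
opening: 0.0349
finger_force: 60.5
```

```bash
python3 car.py
```

```text
[208, 271, 16, 12, 102] [215.5 276.7] [ 0.5325 -0.2913  0.06  ]
[197, 278, 17, 12, 101] [205.  283.8] [ 0.533  -0.3278  0.06  ]
[0.6262 0.1429 0.1948] 0.03533980878876151 [-0.2 -1.  -1.1]
```

The carrier has been knocked by about (+20,+23) mm; put this cassette down, then look again closely.

>>> carry_out(plan=[[[0, 0, 25, 0, 1], [0, 0, 30, 0, 1], [0, 0, 30, 0, 1], [0, 0, 30, 0, 1], [0, 0, 25, 0, 1], [0, 0, 15, 0, 1], [0, 0, 8, 0, 1], [0, 0, 2.5, 0, 1], [0, 0, 0, 0, 1], [0, 0, 0, 0, 1]]])

```text
time: 27.97
ee_pos: [0.6267, 0.1393, 0.0302]
tool_rot: [0.001, 0.687, 0.727, 0.001]
contact_force: [0.2, -0.9, -0.1]
opening: 0.035
finger_force: 60.6
```

>>> carry_out(plan=[[[0, 0, 0, 0, 0.4], [0, 0, 0, 0, 0.4], [0, 0, 0, 0, 0.4], [0, 0, -20, 0, 0.4], [0, 0, -35, 0, 0.4], [0, 0, -35, 0, 0.4], [0, 0, -35, 0, 0.4], [0, 0, -40, 0, 0.4], [0, 0, 0, 0, 0.4], [0, 0, 0, 0, 0.4]]])

```text
time: 28.8
ee_pos: [0.6274, 0.14, 0.1975]
tool_rot: [0.002, 0.687, 0.727, 0.003]
contact_force: [0.1, -0.0, -0.3]
opening: 0.0511
finger_force: 0.0
```

>>> carry_out(plan=[[[-36, -8.6, -6, 0, 0.3], [-36, -8.6, -6, 0, 0.3], [-36, -8.6, -6, 0, 0.3], [-36, -8.6, -6, 0, 0.3], [-36, -8.6, -6, 0, 0.3], [-36, -8.6, -6, 0, 0.3], [-36, -8.6, -6, 0, 0.3], [-36, -8.6, -6, 0, 0.3], [-36, -8.6, -6, 0, 0.3], [-36, -8.6, -6, 0, 0.3]]])

```text
time: 29.63
ee_pos: [0.5592, -0.2261, 0.2526]
tool_rot: [-0.001, 0.687, 0.727, -0.001]
contact_force: [-0.0, -0.0, 0.8]
opening: 0.0598
finger_force: 0.0
```

>>> carry_out(plan=[[[-36, -8.6, 0, 0, 0.25], [-36, -8.6, 0, 0, 0.25], [-36, -8.6, 0, 0, 0.25], [-36, -8.6, 0, 0, 0.25], [0, 0, 0, 0, 0.25], [0, 0, 0, 0, 0.25], [0, 0, 0, 0, 0.25], [0, 0, 0, 0, 0.25], [0, 0, 0, 0, 0.25], [0, 0, 0, 0, 0.25]]])

```text
time: 30.47
ee_pos: [0.5348, -0.3692, 0.254]
tool_rot: [0.0, 0.686, 0.728, 0.0]
contact_force: [0.2, 0.8, 0.2]
opening: 0.0644
finger_force: 0.0
```

```bash
python3 car.py
python3 - <<'E'
from h import *
w=read_camera("wrist"); s=read_camera("scene")["img"]; im=w["img"]
cv2.imwrite("pics/w10.png",np.hstack([im[:330],cv2.resize(s[170:270,270:395],None,fx=1.92,fy=3.3)])[:,:,::-1])
p,r=tool(); print("yaw y",np.arctan2(*r.apply([0,1,0])[[1,0]]))
m=cv2.inRange(im,(150,145,140),(255,255,255)); m[250:]=0;m[:,:230]=0;m[:,340:]=0
n,l,st,ce=cv2.connectedComponentsWithStats(m)
for i in range(1,n):
    if st[i,4]>60: print(st[i],ce[i].round(1),ray(w,ce[i],.06).round(4))
E
```

```text
[215, 272, 9, 11, 62] [218.  277.4] [ 0.5395 -0.2885  0.06  ]
[206, 285, 6, 5, 20] [208.4 286.9] [ 0.5485 -0.3296  0.06  ]
[ 0.5348 -0.3693  0.2541] 0.06414734212338932 [ 0.5 -0.5  0.9]
yaw y 0.05809105992494162
[ 230    0   21   70 1308] [240.1  32.1] [ 0.4897 -0.2368  0.06  ]
[ 230    0  110  250 9875] [298.3 185.7] [ 0.5487 -0.3691  0.06  ]
[286  74   8  16  79] [289.3  81.5] [ 0.5345 -0.2758  0.06  ]
[268  83  43  34 994] [290.1  98.7] [ 0.5361 -0.2905  0.06  ]
[269 127  40  27 662] [288.4 139.8] [ 0.5368 -0.3269  0.06  ]
```

View pics/w10.png

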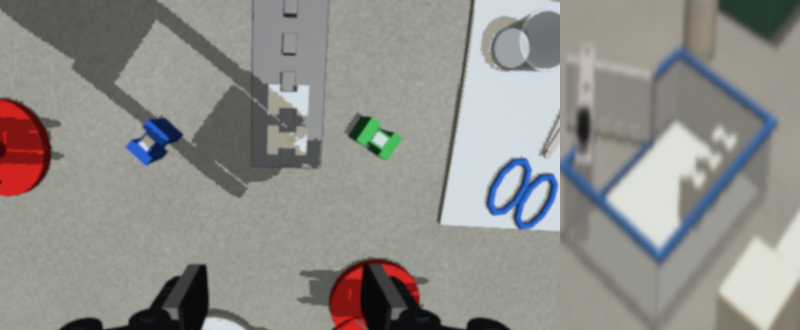

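Three cassettes stand upright in the tub (right); the carrier's posts are at (291,7), (289,43), (288,80), (287,119), plate edges 253→251 and 329→320.

Run:
```python
from h import *
w=read_camera("wrist")
P=np.array([ray(w,u,.026)[:2] for u in [(291,7),(289.5,43),(288.5,80),(287.5,119)]]); print(P.round(4), "yaw",-np.polyfit(P[:,1],P[:,0],1)[0])
A=[ray(w,u,.008)[:2] for u in [(253,0),(251,165),(329,0),(320.5,167)]]; 
mid=[(A[0]+A[2])/2,(A[1]+A[3])/2]; print(mid,[-(A[i][0]-A[i+1][0])/(A[i][1]-A[i+1][1]) for i in(0,2)])
y=np.arctan2(-(P[0]-P[3])[0],(P[0]-P[3])[1])
for k in (.018,.054-.0): print(P[3]-0+0*k)
```

```text
[[ 0.5323 -0.2059]
 [ 0.5329 -0.2384]
 [ 0.5339 -0.2725]
 [ 0.5352 -0.3097]] yaw 0.027889001428844828
[array([ 0.53200581, -0.1946309 ]), array([ 0.53644747, -0.3595454 ])] [np.float64(0.02603829353634174), np.float64(0.027815478704720592)]
[ 0.53516768 -0.30969461]
[ 0.53516768 -0.30969461]
```

>>> carry_out(plan=[[[26, 1.3, 0, 0, 0.25], [26, 1.4, 0, 0, 0.25], [26, 1.3, 0, 0, 0.25], [0, 0, 35, 0.031, 0.25], [0, 0, 35, 0, 0.25], [0, 0, 35, 0, 0.25], [0, 0, 0, 0, 0.25], [0, 0, 0, 0, 0.25], [0, 0, 0, 0, 0.25], [0, 0, 0, 0, 0.25]]])

```text
time: 31.5
ee_pos: [0.5355, -0.2933, 0.1517]
tool_rot: [0.003, 0.698, 0.716, 0.001]
contact_force: [0.1, 0.4, 0.3]
opening: 0.0639
finger_force: 0.0
```

Run:
```python
from h import *
w=read_camera("wrist"); p,r=tool(); print(p.round(4),np.arctan2(*r.apply([0,1,0])[[1,0]]))
print(proj(w,[[.5345,-.291,.06],[.5335,-.2552,.026],[.5355,-.327,.06]]).round(1))
save("w11",w["img"])
```

```text
[ 0.5353 -0.2933  0.1516] 0.02583881417721293
[[281.4 212.8]
 [281.2 152.9]
 [281.6 262.3]]
```

View pics/w11.png

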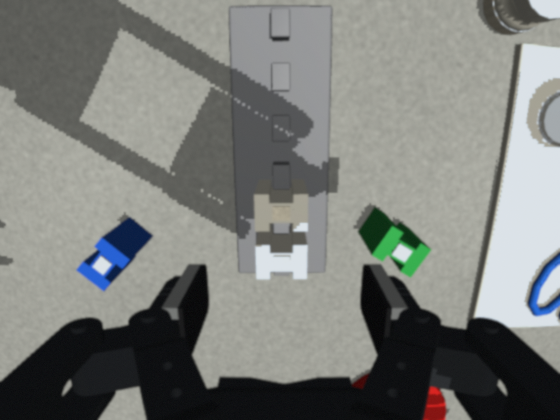

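c2's top at (281,210), as predicted; decoys clear of the fingers. Shift 2 mm, descend, grip, lift.

>>> carry_out(plan=[[[2, -0.7, 35, 0, 0.3], [0, 0, 35, 0, 0.3], [0, 0, 30, 0, 0.3], [0, 0, 20.5, 0, 0.3], [0, 0, 0, 0, 0.3], [0, 0, 0, 0, 1], [0, 0, 0, 0, 1], [0, 0, 0, 0, 1], [0, 0, 0, 0, 1], [0, 0, 0, 0, 1]]])

```text
time: 32.38
ee_pos: [0.5348, -0.2913, 0.031]
tool_rot: [0.003, 0.698, 0.716, 0.001]
contact_force: [0.4, 0.2, 7.5]
opening: 0.0351
finger_force: 60.6
```

>>> carry_out(plan=[[[0, 0, -10, 0, 1], [0, 0, -15, 0, 1], [0, 0, -20, 0, 1], [0, 0, -30, 0, 1], [0, 0, -35, 0, 1], [0, 0, -35, 0, 1], [0, 0, -20, 0, 1], [0, 0, 0, 0, 1], [0, 0, 0, 0, 1], [0, 0, 0, 0, 1]]])

```text
time: 33.22
ee_pos: [0.5324, -0.2899, 0.1928]
tool_rot: [-0.001, 0.698, 0.716, -0.0]
contact_force: [-0.2, 0.1, -0.2]
opening: 0.0352
finger_force: 59.9
```

```bash
python3 car.py;python3 - <<'E'
from h import *
print(togo([.6235,.0955,.195]))
E
```

```text
[198, 280, 16, 10, 82] [205.5 284.5] [ 0.536  -0.3286  0.06  ]
[ 0.5322 -0.2898  0.1921] 0.03502145729321489 [ 0.1 -0.  -0.1]
(array([382.8, 101.3,  -2.6]), None)
```

>>> carry_out(plan=[[[34.8, 9.2, 0, 0, 1], [34.8, 9.2, 0, 0, 1], [34.8, 9.2, 0, 0, 1], [34.8, 9.2, 0, 0, 1], [34.8, 9.2, 0, 0, 1], [34.8, 9.2, 0, 0, 1], [34.8, 9.2, 0, 0, 1], [34.8, 9.2, 0, 0, 1], [34.8, 9.2, 0, 0, 1], [34.8, 9.2, 0, 0, 1]]])

```text
time: 34.1
ee_pos: [0.6152, 0.0616, 0.1914]
tool_rot: [-0.001, 0.698, 0.716, -0.002]
contact_force: [0.3, -1.2, -0.4]
opening: 0.0352
finger_force: 59.9
```

>>> carry_out(plan=[[[34.8, 9.2, 0, 0, 1], [0, 0, 0, 0, 1], [0, 0, 0, 0, 1], [0, 0, 0, 0, 1], [0, 0, 0, 0, 1], [0, 0, 0, 0, 1], [0, 0, 0, 0, 1], [0, 0, 0, 0, 1], [0, 0, 0, 0, 1], [0, 0, 0, 0, 1]]])

```text
time: 34.93
ee_pos: [0.6244, 0.0945, 0.1935]
tool_rot: [0.0, 0.698, 0.716, 0.0]
contact_force: [0.3, -0.4, -0.2]
opening: 0.0353
finger_force: 60.0
```

>>> carry_out(plan=[[[0, 0, 25, 0, 1], [0, 0, 30, 0, 1], [0, 0, 30, 0, 1], [0, 0, 30, 0, 1], [0, 0, 23, 0, 1], [0, 0, 15, 0, 1], [0, 0, 8, 0, 1], [0, 0, 2.5, 0, 1], [0, 0, 0, 0, 1], [0, 0, 0, 0, 1]]])

```text
time: 35.77
ee_pos: [0.6253, 0.095, 0.0311]
tool_rot: [0.001, 0.698, 0.716, 0.001]
contact_force: [0.1, -0.3, 0.1]
opening: 0.035
finger_force: 60.0
```

```bash
python3 car.py
```

```text
[197, 278, 17, 12, 108] [205.2 283.7] [ 0.5331 -0.3271  0.06  ]
[0.6254 0.0951 0.0313] 0.034669968076802185 [-0.7 -0.1 -0.5]
```

>>> carry_out(plan=[[[0, 0, 2, 0, 1], [0, 0, 0, 0, 1], [0, 0, 0, 0, 0.4], [0, 0, 0, 0, 0.4], [0, 0, 0, 0, 0.4], [0, 0, -20, 0, 0.4], [0, 0, -35, 0, 0.4], [0, 0, -35, 0, 0.4], [0, 0, -35, 0, 0.4], [0, 0, -40, 0, 0.4]]])

```text
time: 36.65
ee_pos: [0.6235, 0.0948, 0.1937]
tool_rot: [-0.001, 0.698, 0.716, -0.001]
contact_force: [0.4, 1.8, -0.2]
opening: 0.0516
finger_force: 0.0
```

>>> carry_out(plan=[[[-35, -8.3, 0, 0, 0.3], [-35, -8.4, 0, 0, 0.3], [-35, -8.3, 0, 0, 0.3], [-35, -8.4, 0, 0, 0.3], [-35, -8.3, 0, 0, 0.3], [-35, -8.4, 0, 0, 0.3], [-35, -8.3, 0, 0, 0.3], [-35, -8.4, 0, 0, 0.3], [-35, -8.3, 0, 0, 0.3], [-35, -8.4, 0, 0, 0.3]]])

```text
time: 37.48
ee_pos: [0.5494, -0.2588, 0.1932]
tool_rot: [0.0, 0.698, 0.716, 0.0]
contact_force: [0.3, -0.6, -0.1]
opening: 0.0596
finger_force: 0.0
```

>>> carry_out(plan=[[[-35, -8.3, 0, 0, 0.3], [-35, -8.4, 0, 0, 0.3], [0, 0, 20, 0, 0.3], [0, 0, 20, 0, 0.3], [0, 0, 0, 0, 0.3], [0, 0, 0, 0, 0.3], [0, 0, 0, 0, 0.3], [0, 0, 0, 0, 0.3], [0, 0, 0, 0, 0.3], [0, 0, 0, 0, 0.3]]])

```text
time: 38.32
ee_pos: [0.5357, -0.3274, 0.154]
tool_rot: [0.001, 0.698, 0.716, 0.0]
contact_force: [-0.1, -0.7, 0.4]
opening: 0.0595
finger_force: 0.0
```

Run:
```python
from h import *
w=read_camera("wrist"); p,r=tool(); print(p.round(4))
im=w["img"]; print(proj(w,[[.5356,-.3273,.06]]).round(1))
g=cv2.inRange(im,(150,145,140),(255,255,255)); g[:150]=0; g[280:]=0; g[:,:235]=0; g[:,330:]=0
n,l,st,ce=cv2.connectedComponentsWithStats(g)
for i in range(1,n):
    if st[i,4]>40: print(st[i],ce[i].round(1),ray(w,ce[i],.06).round(4))
```

```text
[ 0.5355 -0.3274  0.1538]
[[283.  215.2]]
[ 256  197   56   37 1540] [284.  215.5] [ 0.5363 -0.3275  0.06  ]
[ 235  204   95   76 4221] [282.4 257.2] [ 0.5359 -0.358   0.06  ]
```

>>> carry_out(plan=[[[0.5, 0.5, 35, 0, 0.3], [0, 0, 35, 0, 0.3], [0, 0, 30, 0, 0.3], [0, 0, 23, 0, 0.3], [0, 0, 0, 0, 0.3], [0, 0, 0, 0, 1], [0, 0, 0, 0, 1], [0, 0, 0, 0, 1], [0, 0, 0, 0, 1], [0, 0, 0, 0, 1]]])

```text
time: 39.2
ee_pos: [0.5364, -0.3277, 0.0319]
tool_rot: [0.002, 0.698, 0.716, 0.0]
contact_force: [-2.9, 0.1, 6.2]
opening: 0.035
finger_force: 60.7
```

>>> carry_out(plan=[[[0, 0, -10, 0, 1], [0, 0, -15, 0, 1], [0, 0, -20, 0, 1], [0, 0, -30, 0, 1], [0, 0, -35, 0, 1], [0, 0, -35, 0, 1], [0, 0, -20, 0, 1], [0, 0, 0, 0, 1], [0, 0, 0, 0, 1], [34.2, 8.6, 0, 0, 1]]])

```text
time: 40.03
ee_pos: [0.5422, -0.2966, 0.1941]
tool_rot: [0.001, 0.7, 0.715, -0.001]
contact_force: [1.0, -0.0, -1.3]
opening: 0.0351
finger_force: 60.1
```

>>> carry_out(plan=[[[34.2, 8.6, 0, 0, 1], [34.2, 8.6, 0, 0, 1], [34.2, 8.6, 0, 0, 1], [34.2, 8.6, 0, 0, 1], [34.2, 8.6, 0, 0, 1], [34.2, 8.6, 0, 0, 1], [34.2, 8.6, 0, 0, 1], [34.2, 8.6, 0, 0, 1], [34.2, 8.6, 0, 0, 1], [34.2, 8.6, 0, 0, 1]]])

```text
time: 40.87
ee_pos: [0.6194, 0.0533, 0.193]
tool_rot: [-0.001, 0.698, 0.716, -0.001]
contact_force: [0.6, 0.6, -0.1]
opening: 0.0352
finger_force: 60.1
```

>>> carry_out(plan=[[[0, 0, 0, 0, 1], [0, 0, 0, 0, 1], [0, 0, 25, 0, 1], [0, 0, 30, 0, 1], [0, 0, 30, 0, 1], [0, 0, 30, 0, 1], [0, 0, 25, 0, 1], [0, 0, 13, 0, 1], [0, 0, 6, 0, 1], [0, 0, 0, 0, 1]]])

```text
time: 41.7
ee_pos: [0.6187, 0.0502, 0.0338]
tool_rot: [-0.001, 0.698, 0.716, -0.002]
contact_force: [-0.4, -0.4, 0.0]
opening: 0.0351
finger_force: 60.1
```

```bash
python3 car.py
```

```text
[0.6199 0.0505 0.0353] 0.035229845933361266 [-0.4  0.1 -0. ]
```

>>> carry_out(plan=[[[0, 0, 4, 0, 1], [0, 0, 1.5, 0, 1], [0, 0, 0, 0, 1], [0, 0, 0, 0, 0.4], [0, 0, 0, 0, 0.4], [0, 0, 0, 0, 0.4], [0, 0, -20, 0, 0.4], [0, 0, -30, 0, 0.4], [0, 0, -35, 0, 0.4], [0, 0, -35, 0, 0.4]]])

```text
time: 42.58
ee_pos: [0.6199, 0.0516, 0.1515]
tool_rot: [-0.0, 0.698, 0.716, -0.0]
contact_force: [0.6, 0.4, 0.8]
opening: 0.051
finger_force: 0.0
```

>>> carry_out(plan=[[[0, 0, -35, 0, 0.4], [0, 0, -15, 0, 0.4], [-16.3, -36.6, 0, 0, 0.4], [-16.3, -36.6, 0, 0, 0.4], [-16.3, -36.6, 0, 0, 0.4], [0, 0, 0, -0.11, 0.4], [0, 0, 0, -0.11, 0.4], [0, 0, 0, -0.11, 0.4], [0, 0, 0, -0.11, 0.4], [0, 0, 0, -0.11, 0.4]]])

```text
time: 43.42
ee_pos: [0.5118, -0.0002, 0.2009]
tool_rot: [0.0, 0.475, 0.88, 0.0]
contact_force: [-1.8, -0.3, 0.4]
opening: 0.0514
finger_force: 0.0
```

>>> carry_out(plan=[[[0, 0, 0, -0.112, 0.4], [0, 0, 0, 0, 0.4], [0, 0, 0, 0, 0.4], [0, 0, 0, 0, 0.4], [0, 0, 0, 0, 0.4], [0, 0, 0, 0, 0.4], [0, 0, 0, 0, 0.4], [0, 0, 0, 0, 0.4], [0, 0, 0, 0, 0.4], [0, 0, 0, 0, 0.4]]])

```text
time: 44.25
ee_pos: [0.5119, -0.0002, 0.2004]
tool_rot: [0.0, 0.427, 0.904, -0.0]
contact_force: [0.2, 0.5, -0.7]
opening: 0.0512
finger_force: 0.0
```

Run:
```python
from h import *
s=read_camera("scene")["img"]; w=read_camera("wrist"); p,r=tool(); print(p.round(4),np.arctan2(*r.apply([0,1,0])[[1,0]]))
cv2.imwrite("pics/w12.png",np.hstack([cv2.resize(s[170:270,270:395],(400,320)),cv2.resize(w["img"][:,60:500],(336,320))])[:,:,::-1])
print(togo([.5114,-.0011,.118],.688),proj(w,[.5114,-.0011,.147]))
```

```text
[ 5.119e-01 -2.000e-04  2.004e-01] 0.6879040997621049
(array([-0.4, -0.9, 82.4]), np.float64(-9.590023789507462e-05)) [[282.03874236 235.92889839]]
```

View pics/w12.png

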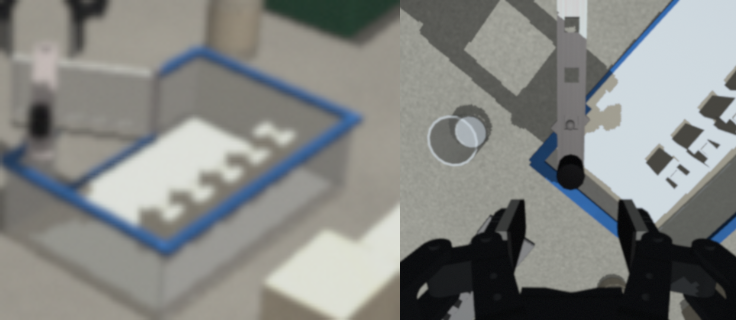

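All five cassettes stand upright in the tub; the pin is still through the outermost hole. Now grip the knob and lift.

>>> carry_out(plan=[[[-0.4, -0.9, 25, 0, 0.4], [0, 0, 25, 0, 0.4], [0, 0, 20, 0, 0.4], [0, 0, 12.4, 0, 0.4], [0, 0, 0, 0, 0.4], [0, 0, 0, 0, 1], [0, 0, 0, 0, 1], [0, 0, 0, 0, 1], [0, 0, 0, 0, 1], [0, 0, 0, 0, 1]]])

```text
time: 45.18
ee_pos: [0.5123, -0.0012, 0.119]
tool_rot: [0.001, 0.427, 0.904, 0.0]
contact_force: [1.3, -0.6, 1.0]
opening: 0.0201
finger_force: 58.7
```

>>> carry_out(plan=[[[0, 0, 0, 0, 1], [2, 0, -9.4, 0, 1], [2, 0, -9.4, 0, 1], [3, 0, -9.2, 0, 1], [3, 0, -9.2, 0, 1], [2.6, 0, -6.2, 0, 1], [2.6, 0, -6.2, 0, 1], [0, 0, 0, 0, 1], [0, 0, 0, 0, 1], [0, 0, 0, 0, 1]]])

```text
time: 46.02
ee_pos: [0.5016, 0.0106, 0.1674]
tool_rot: [-0.0, 0.427, 0.904, -0.0]
contact_force: [-0.0, -1.1, -2.8]
opening: 0.0202
finger_force: 58.9
```

Run:
```python
from h import *
s=sense(); print(s["opening"],s["contact_force"].round(1)); p,r=tool(); print(p.round(4)); w=read_camera("wrist")
print(proj(w,[.4892,.0259,.107])) # pin
g=cv2.cvtColor(w["img"],cv2.COLOR_RGB2GRAY)[190:225:4,270:300:3]; print(g)
```

```text
0.02016734394573081 [-0.  -1.1 -2.8]
[0.5016 0.0106 0.1674]
[[283.96265571 198.79552413]]
[[127 128 128 129 128 129 129 129 130 129]
 [127 112 112  71  87  94  79 106 122 118]
 [126 109 113  88 110 121 108 104 119 117]
 [127 115 114  90 105 110  99 110 117 115]
 [126 113 116 117 113 110 115 116 118 113]
 [127 113 119 119 117 115 116 119 175 157]
 [126 115 118 116 115 115 119 188 220 163]
 [126 125 124 123 120 121 124 128 128 127]
 [125 130 129 131 128 129 132 131 132 130]]
```

Lifted as before. Reverse the swing.

>>> carry_out(plan=[[[-5.4, 0.1, 0, 0, 1], [-5.3, 0.1, 0, 0, 1], [-5.4, 0.1, 0, 0, 1], [-5.3, 0.1, 0, 0, 1], [-5.4, -0.1, 0, 0, 1], [-5.3, -0.1, 0, 0.007, 1], [-5.4, -0.3, 0, 0.007, 1], [-5.4, -0.4, 0, 0.013, 1], [-5.4, -0.9, 0, 0.014, 1], [-5.4, -0.9, 0, 0.023, 1]]])

```text
time: 46.9
ee_pos: [0.5346, -0.0326, 0.1677]
tool_rot: [0.0, 0.458, 0.889, 0.001]
contact_force: [-0.4, 2.4, -3.1]
opening: 0.0204
finger_force: 59.3
```

>>> carry_out(plan=[[[-5.4, -1.7, 0, 0.023, 1], [-5.4, -1.7, 0, 0.039, 1], [-5.5, -3.3, 0, 0.039, 1], [-5.5, -3.3, 0, 0.028, 1], [-2.5, -2.6, 0, 0.027, 1], [-2.5, -2.6, 0, 0, 1], [0, 0, 0, 0, 1], [0, 0, 0, 0, 1], [0, 0, 0, 0, 1], [0, 0, 0, 0, 1]]])

```text
time: 47.73
ee_pos: [0.5356, -0.0621, 0.1678]
tool_rot: [0.0, 0.524, 0.852, 0.001]
contact_force: [1.6, 4.4, -3.8]
opening: 0.0201
finger_force: 59.2
```

Run:
```python
from h import *
s=sense(); print(s["opening"],s["contact_force"].round(1)); p,r=tool(); print(p.round(4)); w=read_camera("wrist")
pin=np.array([.4892,.0259,.107]); print(proj(w,pin),"pin in tool",(r.inv().apply(pin-p)*1000).round(1),"hole1 will be at x",-14.2+115, togo([.5343,-.0632,.1678],None))
save("w13",w["img"],(230,20,340,120),5)
```

```text
0.02014618613906392 [ 1.6  4.4 -3.8]
[ 0.5356 -0.0621  0.1678]
[[279.63196971  51.1929907 ]] pin in tool [99.4 -1.9 60.8] hole1 will be at x 100.8 (array([-0.4, -1.6, -0. ]), None)
```

View pics/w13.png

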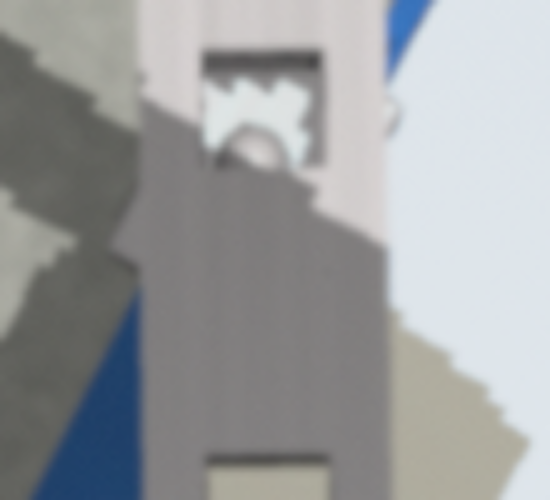

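The pin tip shows at (281,52), inside hole 1's line (hole 1 at (282,42), higher up so displaced outward), matching the computed seat to ~1 mm. Lower onto the innermost hole.

>>> carry_out(plan=[[[-2.6, -1, 6.2, 0, 1], [-2.7, -0.4, 6.2, 0, 1], [-3, 0, 9.2, 0, 1], [-3, 0, 9.2, 0, 1], [-2, 0, 9.4, 0, 1], [-2.1, 0, 9.3, 0, 1], [0, 0, 0.5, 0, 1], [0, 0, 0, 0, 1], [0, 0, 0, 0, 1], [0, 0, 0, 0, 1]]])

```text
time: 48.62
ee_pos: [0.5409, -0.0784, 0.1179]
tool_rot: [0.001, 0.523, 0.852, -0.001]
contact_force: [1.3, -5.1, 2.2]
opening: 0.02
finger_force: 60.4
```

Run:
```python
from h import *
s=sense(); print(s["opening"],s["contact_force"].round(1),s["ee_pos"].round(4))
```

```text
0.01996539033978903 [ 1.3 -5.1  2.2] [ 0.5409 -0.0784  0.1179]
```

>>> carry_out(plan=[[[0, 0, 0, 0, 0.4], [0, 0, 0, 0, 0.4], [0, 0, 0, 0, 0.4], [0, 0, -15, 0, 0.4], [0, 0, -30, 0, 0.4], [0, 0, -30, 0, 0.4], [0, 0, -30, 0, 0.4], [0, 0, -30, 0, 0.4], [0, 0, 0, 0, 0.4], [0, 0, 0, 0, 0.4]]])

```text
time: 49.45
ee_pos: [0.5412, -0.077, 0.2543]
tool_rot: [0.002, 0.524, 0.852, 0.001]
contact_force: [-0.4, 0.3, -1.0]
opening: 0.051
finger_force: 0.0
```

Run:
```python
from h import *
w=read_camera("wrist")["img"]; s=read_camera("side")["img"]
cv2.imwrite("pics/w14.png",np.hstack([cv2.resize(w[:260,200:460],(420,420)),cv2.resize(s[140:260,230:350],(370,420))])[:,:,::-1])
```

```text
(no output)
```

View pics/w14.png

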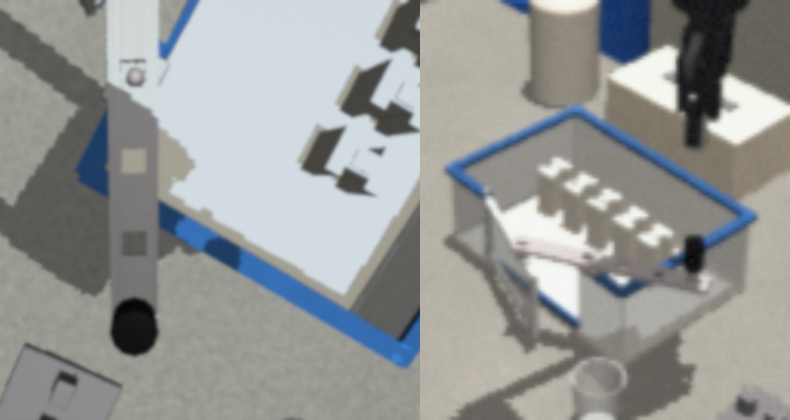

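The pin stands through the innermost hole at (135,75), the stay lies level, and five cassettes are upright in the tub. Handing in.

```bash
python3 -c "
from station import *
print(close_job())"
```

```text
the job is handed in; nothing more can be done
None
```

I opened the vent to its outermost hole, stood all five cassettes upright in the tub, and re-pinned the stay on the innermost hole because the fan is on the right; I've handed the job in, but it gave no verdict.

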